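Seat the forming wheel of a bar bender on its studs and lock it

ROBOT

A 6-joint arm with a two-finger parallel gripper is mounted at the origin on the work surface. World frame = base frame: x ahead of the robot, y to its left, z up, the work surface at z = 0. Lengths are in m, angles in rad, forces in N, time in s.
With the tool pointing down it reaches from about 0.275 to 0.825 m from the base axis. Payload 5.2 kg.
Tool frame: the origin (TCP) lies at the very end of the fingers, on their centre line; the grasp point (between the pads) lies 19 mm behind it; z points along the fingers, x is the direction in which the jaws open and shut, and the axes are right-handed (so a half turn about z gives the same grasp; the last joint's range is limited). The gripper opens to 93 mm and grips with 3 to 60 N. Pads are 15 mm wide; open, the fingers measure 128 mm over their backs; the gripper's body (75 mm by 188 mm) begins 65 mm behind the grasp point.
Start: joints at [0.9, 0.259, 1.535, -0, 1.348, -0.203], TCP at [0.248, 0.491, 0.219] pointing down, gripper open.
Joint ranges: [-3.14, 3.14], [-0.91, 2.08], [0.19, 2.58], [-1.22, 4.36], [0.22, 2.71], [-3.12, 3.12]. Speed limits (rad/s): [2.57, 2.57, 3.14, 3.14, 3.14, 3.14].

INTERFACE

Orientations are given as a unit quaternion [x, y, z, w].
In Python, from rig import * gives the robot as it stands.
- The arm moves only by the tool apply_moves, never from a script. Its argument "deltas" is a list that holds one entry, the list of rows, each a list of 5 numbers: the shift along the tool's x, y, z in cm, then the turn about the tool's z in rad, then the opening, from 0 (shut) to 1 (fully open). In form: [[[dx, dy, dz, spin, gripper], ...]]. A call has 1 to 10 rows; each row is the pose to reach, as a shift and turn from the pose measured when the call began, along the tool's axes at that moment; what a row does not reach only later rows make up. A row lasts 1/10 s, in which the tool goes at most 50 mm and 8.59 degrees, less where a joint would pass 70% of its speed; a pose out of reach is approached as far as the arm can. A call with a gripper value outside its range is refused whole. The fingers move at their own pace and stop on an object; "grip_force" is the grip in N (left out, the last holds). Time passes only in rows, so rows that repeat a pose let the fingers close. It gives the time, the measured TCP pose, the force and the opening at its end, in the units of the state.
- get_obs(): the state, without advancing time (a new reading comes with each control period).
- snapshot(name): name is "side" or "top"; returns a dict with "frame" (480x640x3 uint8, blue, green, red), "depth" (480x640 float32, m along the optical axis (not along the pixel's ray), 0 where there is no reading), "mtx" (3x3 intrinsics, pixels), "k1" (the pictures are not rectified: a ray, as slopes to the right and down, at radius r is drawn at 1 + k1 r^2 times it, then the intrinsics apply), "eye" and "attitude" of the camera in the world. Camera axes: x right, y down, z forward; pixel columns grow to the right and rows downward; lengths in m; the calibration is good to about 2 mm. A picture is of the moment at which its call begins.
- job_done(): hands the job in, once; it reports no verdict.
Trained networks look in the newest picture that a camera, given by its name, has taken for a name from the list of things; names that differ only in an ending like _2 or _b are one class to them, and where a whole thing is asked for, a point or a joint stands for the part that bears it (a point fixed in the world has none). Each returns a list of dicts, best first, with "confidence" (0 to 1); they miss things now and then, are a little off and sometimes report something else, mostly with a low value. They report only what shows in the picture. A call takes as long as a camera call.
- cut_out(target, camera): "mask" (480x640 bool, what is visible of it) and "location" ([column, row] as shares, 0 to 1, of the picture: columns of its width, rows of its height, amid what is visible of it).
- pinpoint(target, camera): "location" ([column, row] as shares, 0 to 1, of the picture: columns of its width, rows of its height: a listed point, or the origin of a listed thing).
The state is a dict: "time_s": time; "joint_pos": joint angles; "qvel": joint speeds; "joint_efforts": joint torques, N m; "eef_pos": TCP position; "orientation": TCP orientation; "wrist_force": force on the tool from outside, world axes, zero at the start; "ft_torque": the same for the moment, N m; "finger_gap": opening from 0.0 (shut) to 1.0 (fully open).
Only numpy, scipy, OpenCV 4.12 (cv2) and the standard library are available. Lean on these libraries where they do the work, as an engineer would, in place of code of your own. Each camera call takes 0.05 s, during which the arm holds its last target.

TASK

The forming wheel of the bench bar bender is sitting on its spindle with its holes off the four studs. Keep it on the spindle and push its upright pin slowly round until the holes find the studs and it drops, without forcing it, and see that it lies flat and fully home; then swing the small hold-down lever all the way down onto its rim. Leave the tools and stock lying around where they are.

Things in the scene. Friction and masses are not known exactly. Their poses are not given: they have to be found in the camera images.
- bed: Bed of the bar bender, a fixed grey steel plate 235 x 300 x 20 mm lying on the bench. Origin: on the bench directly under the spindle axis; z up. The hold-down lever's bracket (42 mm along x, 34 along y, top 72 mm above the bench) stands 145 mm from the axis towards +y. A fixed idle roller 36 mm across, top 60 mm above the bench, stands 112 mm from the axis towards +x.
- seat (a point): Centre of the top of the round seat of the fixed spindle (it does not turn), 140 mm across, 34 mm above the bench: here the wheel's underside belongs. A boss 44 mm across rises from it to 74 mm above the bench.
- stud_tips (a point): Point on the spindle axis level with the tips of the four steel studs, 54 mm above the bench. Studs: 14 mm thick, equally spaced on a 52 mm radius, 20 mm tall, last 5 mm tapered to 8 mm across. The angle they stand at differs every time, is unrelated to the bed's or this point's axes, is hidden under the wheel and must be found by turning the wheel.
- wheel: Forming wheel: loose aluminium disc 160 mm across, 16 thick, 0.5 to 1 kg, a 47 mm bore round the boss, four 18 mm holes on a 52 mm radius at its +x, +y, -x, -y axes. Origin: centre of underside, z up. It starts lying on the stud tips, holes 20 to 70 degrees off. Turned slowly (under 0.5 rad/s) it drops 20 mm when the holes meet the studs, then turns no further; any of the 4 positions will do.
- pin_top (a point): Centre of the top of the wheel's upright steel pin, 24 mm across, 45 mm tall above the wheel's top face, 58 mm from the wheel's axis, midway between its +x and +y axes. Pushed sideways with about 5 to 15 N it turns the wheel. It starts on the side of the spindle away from the lever (bed's -y, within 30 degrees).
- lever (a joint): Hold-down lever with a black ball knob. Radians: 0 = straight up, growing as it swings down towards the spindle (about the bed's x); at 1.57 to 1.6 it lies level, knob resting on or 1 mm above the rim of a seated wheel; stop at 1.62. Starts at 0 to 0.35. A stiff hinge keeps it where it is left; 2 to 3 N at the knob moves it. With the wheel not seated it stops near 1.35.
- lever_knob (a point): Centre of the lever's ball knob (22 mm across), 75 mm from the pivot. When the lever is down it lies 70 mm from the spindle axis, 62 mm above the bench.
- lever_pivot (a point): The lever's pivot axis (along the bed's x): 145 mm from the spindle axis towards the bed's +y, 62 mm above the bench.
- hammer: Bystander: forging hammer lying on the bench, wooden handle, 270 mm long; origin under its middle. Leave alone.
- wrench: Bystander: flat steel spanner, 180 mm, lying on the bench between robot and bender. Leave alone.
- brush: Bystander: wooden-handled brush, 220 mm, lying. Leave alone.
- flat_bar: Bystander: piece of dark flat steel bar 200 x 25 x 8 mm, lying beside the bender. Leave alone.
- angle_iron: Bystander: piece of angle iron 120 mm long, 40 x 40 mm legs. Leave alone.
- tongs: Bystander: smith's tongs, 270 mm long, lying. Leave alone.
- oil_can: Bystander: plain steel can, 68 mm across, 110 mm high, standing. Leave alone.

How it is judged:
By the outcome, as a careful person would: the job done as asked, in the order asked, and still so for the second after the job is handed in, with the robot touching nothing.
It also fails if it takes over 72 s, if anything falls off the work surface, if the arm or the gripper's body presses on something with over 40 N, if the wrist force passes 120 N, or if a joint passes its speed limit or range.

## Working session

There is one attempt and no reset: what is moved stays moved. The work goes in short steps, Python scripts to look and compute and a tool call to move; the robot and the scene stay as the last step left them, time stands still between calls to the robot, and variables do not carry over. Pictures are saved under pics/ and viewed, and the job is handed in when it is done.

Besides the shell and the picture viewer there is one more tool, called after "Request:" as name(argument=value, ...), one argument or row to a line, values as JSON. apply_moves: Moves the arm, as the interface text tells. Its arguments: {"type":"object","properties":{"deltas":{"type":"array","items":{"type":"array","items":{"type":"array","items":{"type":"number"}}}},"grip_force":{"type":"number"}},"required":["deltas"]}

```bash
ls; mkdir -p pics; cat > h.py <<'E'
from rig import *
import numpy as np, cv2, json
from scipy.spatial.transform import Rotation as R
def att(s):
    a=np.array(s["attitude"]); return a if a.shape==(3,3) else R.from_quat(a).as_matrix()
def undist(s,px):
    m=np.array(s["mtx"]); k=float(np.ravel(s["k1"])[0])
    p=cv2.undistortPoints(np.array([[px]],float),m,np.array([k,0,0,0]))[0,0]
    return p
def ray(s,px):
    p=undist(s,px); d=att(s)@np.array([p[0],p[1],1]); return np.array(s["eye"]),d
def at_depth(s,px):
    c,r=int(round(px[0])),int(round(px[1])); 
    w=s["depth"][max(r-1,0):r+2,max(c-1,0):c+2]; w=w[w>0]
    if len(w)==0: return None
    e,d=ray(s,px); return e+d*np.median(w)
def at_z(s,px,z):
    e,d=ray(s,px); return e+d*(z-e[2])/d[2]
def proj(s,P):
    p=att(s).T@(np.array(P)-np.array(s["eye"])); x,y=p[:2]/p[2]; m=np.array(s["mtx"]); k=float(np.ravel(s["k1"])[0])
    f=1+k*(x*x+y*y); return np.array([m[0,0]*x*f+m[0,2],m[1,1]*y*f+m[1,2]])
def tri(r1,r2):
    (e1,d1),(e2,d2)=r1,r2; A=np.stack([d1,-d2],1); t=np.linalg.lstsq(A,e2-e1,rcond=None)[0]
    a,b=e1+t[0]*d1,e2+t[1]*d2; return (a+b)/2,np.linalg.norm(a-b)
def px(l): return np.array(l["location"])*[640,480]
E
python3 - <<'E'
from h import *
np.set_printoptions(precision=4,suppress=True)
o=get_obs(); print(o)
for n in("side","top"):
    s=snapshot(n); cv2.imwrite(f"pics/{n}0.png",s["frame"]); print(n,s["mtx"],s["k1"],s["eye"],s["attitude"],s["depth"].min(),s["depth"].max())
    for t in("pin_top","lever_knob","lever_pivot","seat","stud_tips","wheel","bed"):
        for l in pinpoint(t,n)[:2]: 
            p=px(l); print(t,p,round(l["confidence"],2),at_depth(s,p))
E
```

```text
pics
{'time_s': 0.0, 'joint_pos': array([ 0.9002,  0.2593,  1.536 ,  0.    ,  1.348 , -0.2028]), 'qvel': array([-0.0007,  0.0001, -0.0003, -0.0012,  0.0001,  0.0014]), 'joint_efforts': array([ -0.0006, -43.7318, -28.3993,   0.0721,   0.0415,  -0.0001]), 'eef_pos': array([0.2477, 0.4905, 0.2178]), 'orientation': array([ 0.8517,  0.524 , -0.0008,  0.0003]), 'wrist_force': array([ 0.4772, -0.5183,  0.047 ]), 'ft_torque': array([-0.023 , -0.0254, -0.0203]), 'finger_gap': 1.0005182794170748}
side [[442.1833   0.     321.8641]
 [  0.     442.1833 239.4157]
 [  0.       0.       1.    ]] -0.01921301036120991 [ 0.4    -0.7421  0.804 ] [ 0.9037 -0.1318  0.0464 -0.4048] 0.0 3.4971457
pin_top [306.368 245.616] 0.88 [ 0.5564 -0.0112  0.1162]
lever_knob [265.792 192.   ] 0.54 [0.5011 0.1805 0.1477]
lever_pivot [271.296 217.584] 0.91 [0.5065 0.1778 0.0649]
stud_tips [291.072 269.52 ] 0.48 [ 0.5124 -0.0315  0.071 ]
wheel [286.976 251.28 ] 0.84 [0.5167 0.0303 0.072 ]
wheel [269.632 215.424] 0.69 [0.503  0.1796 0.0717]
bed [291.968 269.808] 0.79 [ 0.5143 -0.0323  0.0703]
bed [231.616 198.192] 0.21 [0.4175 0.3827 0.0041]
top [[517.3591   0.     319.937 ]
 [  0.     517.3591 228.171 ]
 [  0.       0.       1.    ]] -0.14701144145973724 [ 0.4183 -0.0233  1.2909] [-0.7041  0.7072 -0.0396  0.051 ] 0.0 2.2407563
pin_top [321.216 237.024] 0.71 [ 0.5495 -0.0075  0.1155]
lever_knob [159.296 295.2  ] 0.7 [0.4161 0.3978 0.0196]
lever_knob [234.816 260.112] 0.56 [0.4955 0.1857 0.1424]
lever_pivot [238.912 257.904] 0.93 [0.5001 0.1758 0.1464]
seat [321.92  237.696] 0.53 [ 0.5481 -0.0091  0.1147]
stud_tips [478.208 188.688] 0.47 [ 0.6652 -0.381   0.0951]
wheel [300.224 252.576] 0.81 [0.5174 0.0427 0.0747]
```

View pics/side0.png

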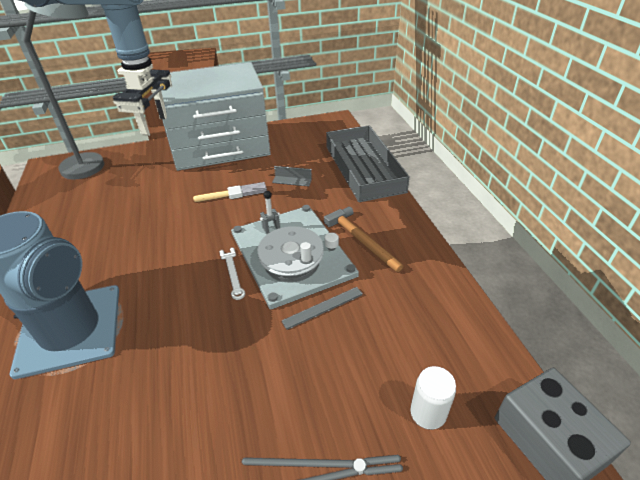

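View pics/top0.png

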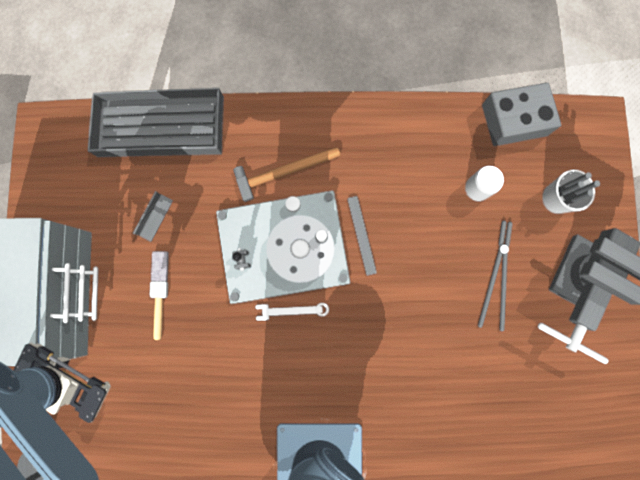

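```bash
python3 - <<'E'
from h import *
np.set_printoptions(precision=4,suppress=True)
S={}
for n in("side","top"):
    s=S[n]=snapshot(n); f=s["frame"]
    c=(215,170,380,310) if n=="side" else (205,180,360,310)
    z=cv2.resize(f[c[1]:c[3],c[0]:c[2]],None,fx=4.5,fy=4.2,interpolation=cv2.INTER_CUBIC); cv2.imwrite(f"pics/{n}z.png",z)
P={n:px(pinpoint("pin_top",n)[0]) for n in S}
print("pin tri",tri(ray(S["side"],P["side"]),ray(S["top"],P["top"])))
for n in S:
    m=cut_out("wheel",n)
    for l in m[:2]: 
        ys,xs=np.nonzero(l["mask"]); print(n,l["confidence"],xs.min(),xs.max(),ys.min(),ys.max(),len(xs))
# wheel top plane from depth, top view
for n in S:
    s=S[n]; rr,cc=np.mgrid[180:310,205:360]; D=s["depth"][rr,cc]; m=np.array(s["mtx"]);
    u=cv2.undistortPoints(np.stack([cc.ravel(),rr.ravel()],1).astype(float)[:,None],m,np.array([float(np.ravel(s["k1"])[0]),0,0,0]))[:,0]
    Q=np.array(s["eye"])+(np.c_[u,np.ones(len(u))]*D.ravel()[:,None])@att(s).T
    Q=Q[D.ravel()>0]
    for nm,lo,hi in(("wheeltop",.064,.077),("bed",.015,.026),("pin/hi",.108,.125),("roller",.055,.0635)):
        k=Q[(Q[:,2]>lo)&(Q[:,2]<hi)&(abs(Q[:,0]-.53)<.17)]; print(n,nm,len(k),np.median(k,0),k.min(0),k.max(0))
        if nm=="wheeltop":
            k2=k[np.hypot(k[:,0]-.517,k[:,1]-.035)<.1]
            h=cv2.minEnclosingCircle(k2[:,:2].astype(np.float32)); print("circ",h)
        if nm=="bed": print(cv2.minAreaRect(k[:,:2].astype(np.float32)))
E
```

```text
pin tri (array([ 0.5523, -0.0063,  0.1146]), np.float64(0.00015662958569364008))
side 0.58 257 322 226 275 2384
top 0.6 267 332 216 283 3146
side wheeltop 2251 [0.518  0.0455 0.0706] [ 0.4468 -0.037   0.064 ] [0.6327 0.2064 0.077 ]
circ ((0.5276534557342529, 0.04425964504480362), 0.08353763073682785)
side bed 4515 [0.5223 0.0578 0.0205] [ 0.3601 -0.0761  0.015 ] [0.6998 0.4241 0.026 ]
((0.5483357906341553, 0.19176042079925537), (0.2981735169887543, 0.5011234879493713), 10.196199417114258)
side pin/hi 101 [ 0.5487 -0.0063  0.1147] [ 0.4961 -0.0206  0.1085] [0.5649 0.1826 0.1245]
side roller 423 [0.5376 0.0074 0.0592] [ 0.447  -0.0363  0.055 ] [0.6535 0.1956 0.0634]
top wheeltop 3307 [0.5236 0.0485 0.0704] [ 0.4482 -0.0324  0.064 ] [0.6479 0.2065 0.0769]
circ ((0.5274724364280701, 0.045240528881549835), 0.08012867718935013)
top bed 7005 [0.5459 0.1374 0.0203] [ 0.3957 -0.074   0.015 ] [0.6999 0.2574 0.026 ]
((0.5489257574081421, 0.09425687789916992), (0.3336483836174011, 0.2991971969604492), 9.638139724731445)
top pin/hi 84 [ 0.5541 -0.0058  0.1154] [ 0.5424 -0.0161  0.1095] [0.566  0.0046 0.1201]
top roller 194 [0.6318 0.0637 0.0596] [ 0.4486 -0.0299  0.0552] [0.6538 0.1978 0.0634]
```

View pics/sidez.png

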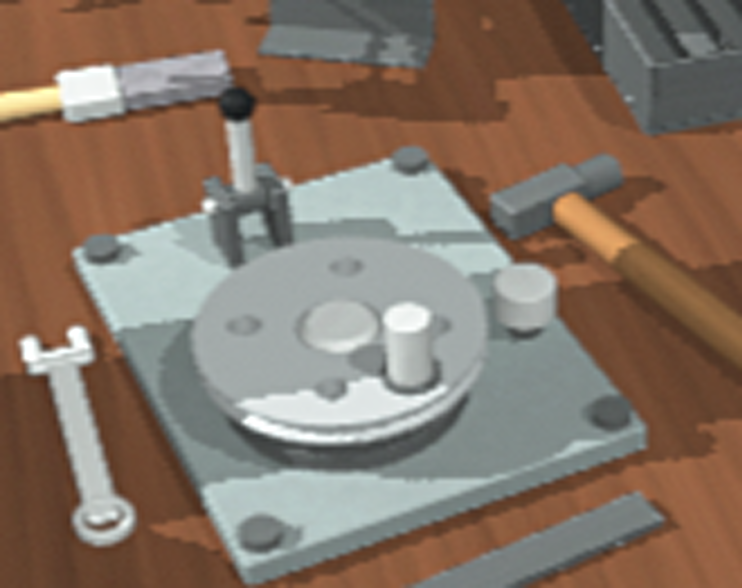

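View pics/topz.png

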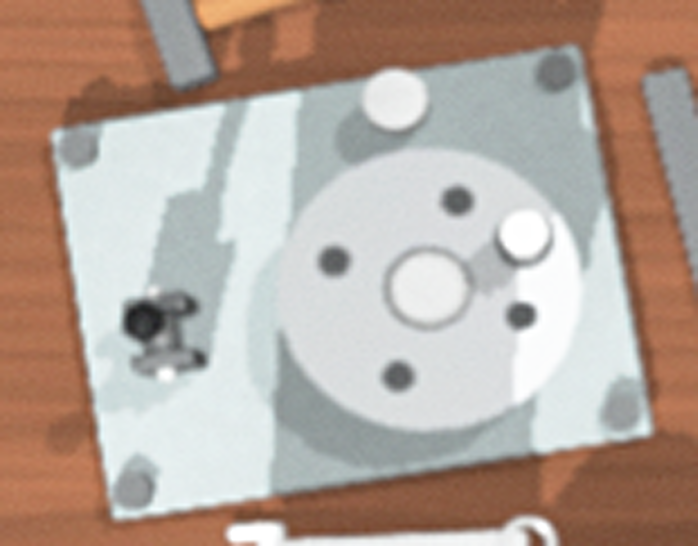

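Request:
apply_moves(
  deltas=[
    [[-13.4,6.8,0,0,1],[-13.4,6.8,0,0,1],[-13.4,6.8,0,0,0.8],[-30.5,49.7,0,0.63,0.6],[-30.5,49.7,0,0.63,0.45],[-30.5,49.7,0,0.63,0.45],[-30.5,49.7,0,0.63,0.45],[-30.5,49.7,0,0.63,0.45],[-30.5,49.7,0,0.63,0.45],[-30.5,49.7,0,0.63,0.45]],
  ],
)

```text
time_s: 2.1
eef_pos: [0.4811, 0.0767, 0.2189]
orientation: [0.972, 0.234, 0.0, 0.0]
wrist_force: [0.1, 1.8, -0.4]
finger_gap: 0.453
```

```bash
cat >> h.py <<'E'
def tool():
    o=get_obs(); M=R.from_quat(o["orientation"]).as_matrix(); return o,np.array(o["eef_pos"]),M
def delta(P,yaw=None):
    o,p,M=tool(); d=M.T@(np.array(P)-p)*100
    y=np.arctan2(M[1,0],M[0,0]); sp=0 if yaw is None else -((yaw-y+np.pi)%(2*np.pi)-np.pi)
    return np.round(np.r_[d,sp],3)
E
python3 - <<'E'
from h import *
o,p,M=tool(); print(p,o["joint_pos"],o["finger_gap"],o["wrist_force"],o["time_s"]); print(delta([.5535,-.006,.16],np.radians(27)))
E
```

```text
[0.48106814 0.07665409 0.21893795] [-7.16266249e-02  1.44096235e-01  1.67938864e+00  2.40383396e-04
  1.31732955e+00 -5.44134079e-01] 0.4531764557045399 [ 0.0880238   1.76657851 -0.40407841] 2.1
[2.6840e+00 1.0655e+01 5.8980e+00 1.0000e-03]
```

Request:
apply_moves(
  deltas=[
    [[2.7,10.65,0,0,0.45],[2.7,10.65,0,0,0.45],[2.7,10.65,0,0,0.45],[2.7,10.65,3,0,0.45],[2.7,10.65,5.9,0,0.45],[2.7,10.65,5.9,0,0.45],[2.7,10.65,5.9,0,0.45],[2.7,10.65,5.9,0,0.45]],
  ],
)

```text
time_s: 2.9
eef_pos: [0.5545, -0.0057, 0.1618]
orientation: [0.972, 0.234, 0.002, 0.001]
wrist_force: [-0.2, -0.3, 0.4]
finger_gap: 0.453
```

```bash
python3 - <<'E'
from h import *
s=snapshot("side"); f=s["frame"]; cv2.imwrite("pics/s1.png",cv2.resize(f[130:320,190:420],None,fx=3.2,fy=3.1))
print(tool()[1],proj(s,tool()[1]), get_obs()["wrist_force"]); print(delta([.5535,-.006,.079],np.radians(27)))
E
```

```text
[ 0.5546528  -0.00572936  0.16190674] [304.06053985 229.15792237] [-0.19965799 -0.08801375 -0.05404991]
[-1.43e-01 -4.70e-02  8.29e+00  2.00e-03]
```

View pics/s1.png

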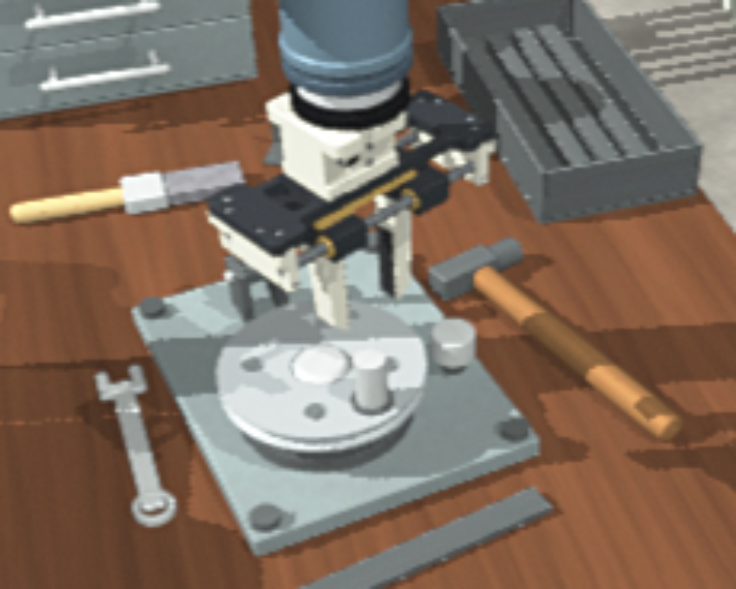

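Request:
apply_moves(
  deltas=[
    [[-0.1,0,2,0,0.45],[-0.1,0,4,0,0.45],[-0.1,0,6,0,0.45],[-0.1,0,7.5,0,0.45],[-0.1,0,8.2,0,0.45],[-0.1,0,8.2,0,0.45]],
  ],
)

```text
time_s: 3.55
eef_pos: [0.5541, -0.0061, 0.0801]
orientation: [0.972, 0.234, 0.002, 0.001]
wrist_force: [0.0, -0.5, 1.5]
finger_gap: 0.454
```

```bash
cat > arc.py <<'E'
from h import *
import sys
C=np.array([.5275,.0452])
# target: tool-centre angle (deg) steps, n rows, step deg, z
step,n=float(sys.argv[1]),int(sys.argv[2]); z=float(sys.argv[3]) if len(sys.argv)>3 else .079
o,p,M=tool(); v=p[:2]-C; th=np.degrees(np.arctan2(v[1],v[0])); r=np.hypot(*v)
yaw=np.degrees(np.arctan2(M[1,0],M[0,0])); print("th",th,"r",r,"z",p[2],"yaw",yaw,"F",np.round(o["wrist_force"],1),o["time_s"])
for i in range(1,n+1):
    a=np.radians(th-step*i)
    print(np.round(delta([C[0]+.0575*np.cos(a),C[1]+.0575*np.sin(a),z],a+np.pi/2),2).tolist())
E
python3 arc.py 1.4 10
```

```text
th -62.54655969235928 r 0.0577571824731325 z 0.08008568967391952 yaw 27.12049466685231 F [ 0.  -0.5  1.5] 3.55
[-0.14, -0.03, 0.11, 0.02]
[-0.28, -0.03, 0.11, 0.04]
[-0.42, -0.04, 0.11, 0.07]
[-0.56, -0.05, 0.11, 0.09]
[-0.7, -0.06, 0.11, 0.12]
[-0.84, -0.08, 0.11, 0.14]
[-0.98, -0.1, 0.1, 0.16]
[-1.12, -0.13, 0.1, 0.19]
[-1.26, -0.16, 0.1, 0.21]
[-1.39, -0.19, 0.1, 0.24]
```

Request:
apply_moves(
  deltas=[
    [[-0.14,-0.01,0.1,0.02,0.45],[-0.28,-0.02,0.1,0.04,0.45],[-0.42,-0.03,0.1,0.07,0.45],[-0.56,-0.04,0.1,0.09,0.45],[-0.7,-0.05,0.1,0.12,0.45],[-0.84,-0.07,0.1,0.14,0.45],[-0.98,-0.1,0.1,0.16,0.45],[-1.12,-0.13,0.1,0.19,0.45],[-1.26,-0.16,0.1,0.21,0.45],[-1.39,-0.19,0.1,0.24,0.45]],
  ],
)

```text
time_s: 4.55
eef_pos: [0.5414, -0.0103, 0.0791]
orientation: [0.993, 0.115, 0.003, 0.0]
wrist_force: [3.3, 4.5, -0.8]
finger_gap: 0.452
```

```bash
python3 arc.py 1.4 10
```

```text
th -75.96262394934949 r 0.05720081066746556 z 0.0791345219289009 yaw 13.243138285821514 F [ 3.3  4.5 -0.8] 4.55
[-0.14, 0.03, 0.01, 0.01]
[-0.28, 0.03, 0.01, 0.04]
[-0.42, 0.02, 0.01, 0.06]
[-0.56, 0.01, 0.01, 0.08]
[-0.7, -0.0, 0.01, 0.11]
[-0.84, -0.02, 0.01, 0.13]
[-0.98, -0.04, 0.01, 0.16]
[-1.12, -0.06, 0.01, 0.18]
[-1.26, -0.09, 0.01, 0.21]
[-1.39, -0.12, 0.01, 0.23]
```

Request:
apply_moves(
  deltas=[
    [[-0.14,0.02,0,0.02,0.45],[-0.28,0.03,0,0.04,0.45],[-0.42,0.02,0,0.06,0.45],[-0.56,0.01,0,0.08,0.45],[-0.7,0,0,0.11,0.45],[-0.84,-0.02,0,0.13,0.45],[-0.98,-0.04,0,0.16,0.45],[-1.12,-0.06,0,0.18,0.45],[-1.26,-0.09,0,0.21,0.45],[-1.39,-0.12,0,0.23,0.45]],
  ],
)

```text
time_s: 5.55
eef_pos: [0.5276, -0.0123, 0.079]
orientation: [1.0, -0.001, 0.003, -0.0]
wrist_force: [4.5, 3.0, -1.8]
finger_gap: 0.45
```

```bash
python3 arc.py 1.2 6; python3 - <<'E'
from h import *
s=snapshot("side"); f=s["frame"]; cv2.imwrite("pics/s2.png",cv2.resize(f[130:320,190:420],None,fx=3.2,fy=3.1))
E
```

```text
th -89.87105583833339 r 0.05745240106110385 z 0.07904034252772002 yaw -0.07724586888979545 F [ 4.5  3.  -1.8] 5.55
[-0.12, 0.0, 0.0, 0.02]
[-0.24, 0.0, 0.0, 0.04]
[-0.36, -0.0, 0.0, 0.06]
[-0.48, -0.01, 0.0, 0.08]
[-0.6, -0.02, 0.0, 0.1]
[-0.72, -0.04, 0.0, 0.12]
```

View pics/s2.png

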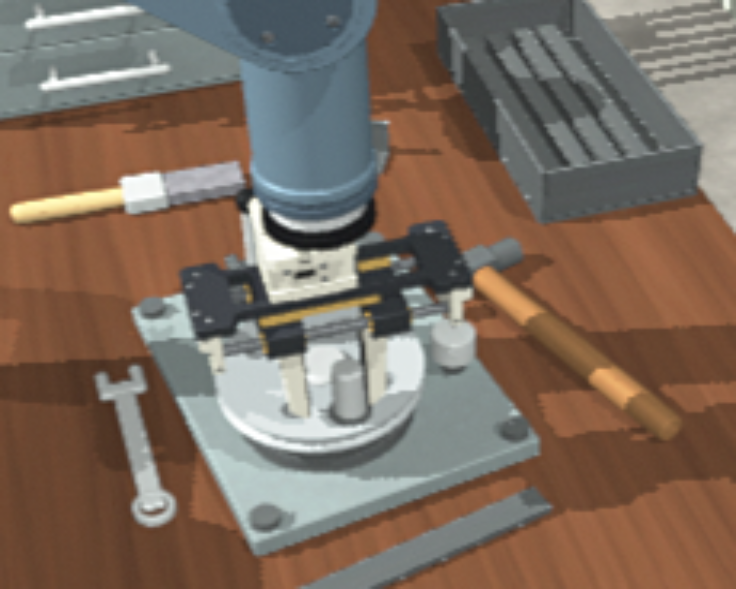

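Request:
apply_moves(
  deltas=[
    [[-0.12,0,0,0.02,0.45],[-0.24,0,0,0.04,0.45],[-0.36,-0.01,0,0.06,0.45],[-0.48,-0.02,0,0.08,0.45],[-0.6,-0.03,0,0.1,0.45],[-0.72,-0.04,0,0.125,0.45]],
  ],
)

```text
time_s: 6.2
eef_pos: [0.5203, -0.0119, 0.079]
orientation: [0.998, -0.064, 0.003, -0.0]
wrist_force: [2.2, 0.6, -2.5]
finger_gap: 0.45
```

```bash
cat > pin.py <<'E'
from h import *
s=snapshot("side")
l=pinpoint("pin_top","side")
for q in l[:1]: print("pin",px(q),q["confidence"],at_depth(s,px(q)))
E
python3 arc.py 1.2 6;python3 pin.py
```

```text
th -97.15920243615777 r 0.05754105570086974 z 0.07904853612268925 yaw -7.391295405339236 F [ 2.2  0.6 -2.5] 6.2
[-0.12, -0.0, 0.0, 0.02]
[-0.24, -0.01, 0.0, 0.04]
[-0.36, -0.01, 0.0, 0.06]
[-0.48, -0.02, 0.0, 0.08]
[-0.6, -0.03, 0.0, 0.1]
[-0.72, -0.05, 0.0, 0.12]
pin [294.08 251.52] 0.96 [0.53281224 0.02402914 0.07226996]
```

Request:
apply_moves(
  deltas=[
    [[-0.12,0,0,0.02,0.45],[-0.24,-0.01,0,0.04,0.45],[-0.36,-0.01,0,0.06,0.45],[-0.48,-0.02,0,0.08,0.45],[-0.6,-0.03,0,0.1,0.45],[-0.72,-0.05,0,0.125,0.45]],
  ],
)

```text
time_s: 6.9
eef_pos: [0.5195, -0.0104, 0.08]
orientation: [0.992, -0.127, 0.009, -0.001]
wrist_force: [20.9, 2.3, -12.1]
finger_gap: 0.457
```

```bash
python3 arc.py 1.2 6;python3 pin.py
```

```text
th -98.23257204713191 r 0.056215938416023 z 0.07998671648099001 yaw -14.638966069583928 F [ 20.9   2.3 -12.1] 6.9
[-0.11, 0.14, 0.1, -0.09]
[-0.23, 0.15, 0.09, -0.07]
[-0.35, 0.16, 0.09, -0.05]
[-0.47, 0.16, 0.09, -0.03]
[-0.59, 0.16, 0.09, -0.01]
[-0.71, 0.16, 0.08, 0.01]
pin [298.112 256.08 ] 0.78 [ 0.53391756 -0.01821567  0.09573661]
```

Request:
apply_moves(
  deltas=[
    [[0.3,0,0,-0.05,0.45],[0.6,0.1,0,-0.12,0.45],[0.6,0.1,0,-0.12,0.45]],
  ],
)

```text
time_s: 7.3
eef_pos: [0.5246, -0.0131, 0.0801]
orientation: [0.998, -0.067, 0.009, -0.0]
wrist_force: [-0.7, 0.5, -0.6]
finger_gap: 0.452
```

```bash
python3 arc.py 1.2 1;python3 pin.py; python3 - <<'E'
from h import *
s=snapshot("side"); f=s["frame"]; cv2.imwrite("pics/s3.png",cv2.resize(f[200:290,230:350],None,fx=6,fy=6,interpolation=cv2.INTER_CUBIC))
E
```

```text
th -92.82215213123197 r 0.0584038514606211 z 0.08013756366783754 yaw -7.729563270216066 F [-0.7  0.5 -0.6] 7.3
[-0.13, -0.08, 0.11, -0.06]
pin [294.528 254.112] 0.87 [ 0.52754513 -0.00926451  0.09564561]
```

View pics/s3.png

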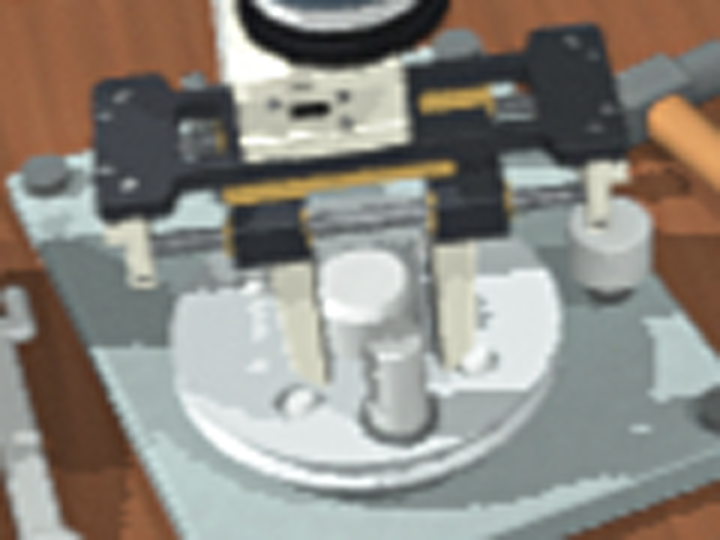

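Request:
apply_moves(
  deltas=[
    [[0,0,-2,0,0.45],[0,0,-5,0,0.45],[0,0,-9,0,0.45],[0,0,-12,0,0.45],[0,0,-12,0,0.45]],
  ],
)

```text
time_s: 7.95
eef_pos: [0.5245, -0.0134, 0.2047]
orientation: [0.998, -0.069, 0.013, 0.0]
wrist_force: [-0.2, 0.6, -0.2]
finger_gap: 0.455
```

```bash
python3 - <<'E'
from h import *
C=np.array([.5275,.0452]);a=np.radians(9.6);by=np.array([-np.sin(a),np.cos(a)])
print(tool()[1],get_obs()["time_s"],delta([*(C+.2*by),.2],a))
E
```

```text
[ 0.52453658 -0.01343252  0.20472235] 7.95 [ -6.544 -24.92    0.341  -0.306]
```

Request:
apply_moves(
  deltas=[
    [[-6.5,-24.9,0,-0.3,0],[-6.5,-24.9,0,-0.3,0],[-6.5,-24.9,0,-0.3,0],[-6.5,-24.9,0,-0.3,0],[-6.5,-24.9,0,-0.3,0],[-6.5,-24.9,0,-0.3,0],[-6.5,-24.9,0,-0.3,0],[-6.5,-24.9,0,-0.3,0],[-6.5,-24.9,0,-0.3,0]],
  ],
)

```text
time_s: 8.85
eef_pos: [0.4946, 0.2405, 0.203]
orientation: [0.997, 0.08, 0.012, 0.002]
wrist_force: [-0.7, 0.5, 1.0]
finger_gap: 0.005
```

```bash
cat > flat.py <<'E'
from h import *
np.set_printoptions(precision=4,suppress=True)
C=np.array([.5275,.0452]);a=np.radians(9.6);bx=np.array([np.cos(a),np.sin(a)]);by=np.array([-np.sin(a),np.cos(a)])
for n in("side","top"):
    s=snapshot(n); rr,cc=np.mgrid[180:310,205:360]; D=s["depth"][rr,cc]; m=np.array(s["mtx"])
    u=cv2.undistortPoints(np.stack([cc.ravel(),rr.ravel()],1).astype(float)[:,None],m,np.array([float(np.ravel(s["k1"])[0]),0,0,0]))[:,0]
    Q=np.array(s["eye"])+(np.c_[u,np.ones(len(u))]*D.ravel()[:,None])@att(s).T
    Q=Q[D.ravel()>0]; d=np.hypot(*(Q[:,:2]-C).T)
    k=Q[(d<.075)&(d>.028)&(Q[:,2]>.03)&(Q[:,2]<.068)]
    for _ in range(4):
        A=np.c_[k[:,:2]-C,np.ones(len(k))]; x=np.linalg.lstsq(A,k[:,2],rcond=None)[0]; e=k[:,2]-A@x; k=k[abs(e)<2.5*e.std()]
    print(n,len(k),"plane slopes deg",np.degrees(x[:2]),"z",x[2],"std",e.std())
    k=Q[(d<.075)&(Q[:,2]>.088)]
    if len(k): print(" pin",len(k),np.median(k,0))
    for t in("lever_knob","pin_top","lever_pivot"):
        for l in pinpoint(t,n)[:2]:
            p=px(l); q=at_depth(s,p); 
            if q is not None: print(t,p,round(l["confidence"],2),q,"bed",bx@(q[:2]-C),by@(q[:2]-C))
    f=s["frame"]; c=(215,170,380,310) if n=="side" else (205,180,360,310)
    import sys
    if len(sys.argv)>1: cv2.imwrite(f"pics/{n}_{sys.argv[1]}.png",cv2.resize(f[c[1]:c[3],c[0]:c[2]],None,fx=4.5,fy=4.2,interpolation=cv2.INTER_CUBIC))
print(tool()[1],get_obs()["time_s"])
E
python3 flat.py a
```

```text
side 1482 plane slopes deg [-0.1035 -0.026 ] z 0.0505864946761481 std 0.0014360579865644076
 pin 77 [ 0.5265 -0.0172  0.0946]
lever_knob [265.28  190.608] 0.55 [0.5007 0.1844 0.1494] bed -0.003203526685374313 0.14172295212623387
pin_top [294.528 252.288] 0.87 [0.5336 0.0233 0.0701] bed 0.002375381988454309 -0.022599988901494825
pin_top [427.2   411.312] 0.57 [ 0.6629 -0.4312  0.0634] bed 0.05403752364726814 -0.49230527636158933
lever_pivot [270.016 215.616] 0.88 [0.504  0.1802 0.0703] bed -0.0006302667094696631 0.13704224689783448
lever_pivot [288.32  259.296] 0.29 [0.5169 0.0238 0.0509] bed -0.01399428649306348 -0.01931358054554474
top 2381 plane slopes deg [ 0.1509 -0.0511] z 0.05034121162058664 std 0.002307197588310273
 pin 81 [ 0.5283 -0.0135  0.095 ]
lever_knob [237.312 259.008] 0.53 [0.4977 0.1794 0.1462] bed -0.007037797732141733 0.1372602488144663
lever_knob [156.096 216.096] 0.34 [0.5256 0.2139 0.5991] bed 0.026269289250654543 0.1666699892611925
pin_top [325.312 247.488] 0.83 [ 0.5273 -0.0166  0.0956] bed -0.010501114196485186 -0.06090886303889338
lever_pivot [239.872 254.976] 0.86 [0.5069 0.1742 0.1436] bed 0.0011721762593894876 0.1306146872968438
lever_pivot [475.712 184.416] 0.33 [ 0.6753 -0.3751  0.0964] bed 0.07566766096094764 -0.4390398568713638
[0.4946 0.2417 0.2035] 9.25
```

View pics/side_a.png

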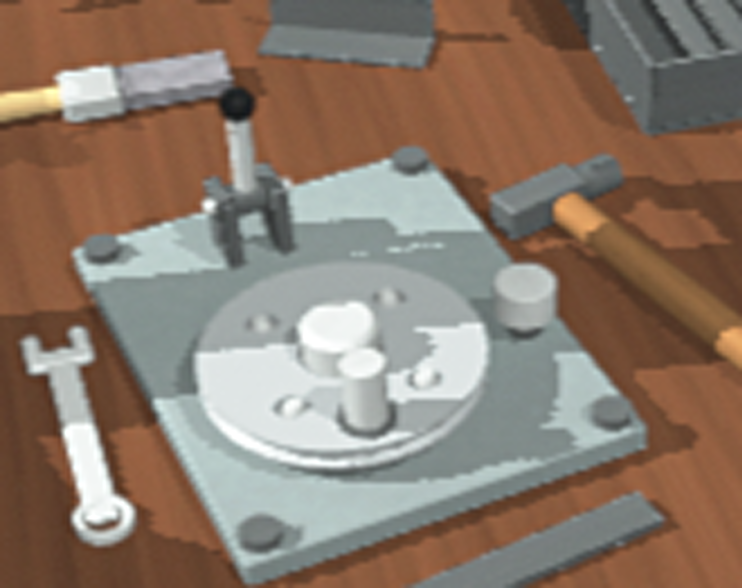

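View pics/top_a.png

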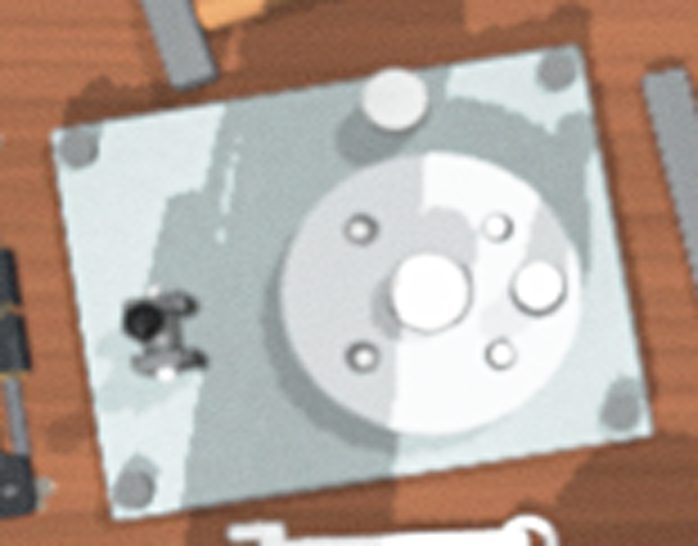

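```bash
python3 - <<'E'
from h import *
C=np.array([.5275,.0452]);a=np.radians(9.6);bx=np.array([np.cos(a),np.sin(a)]);by=np.array([-np.sin(a),np.cos(a)])
S={n:snapshot(n) for n in("side","top")}
P,e=tri(ray(S["side"],(267.7,194.8)),ray(S["top"],(236.8,256.7))); print(P,e,bx@(P[:2]-C),by@(P[:2]-C))
for yb,z in((.182,.2),(.182,.13),(.150,.13),(.13,.13)): print(yb,z,delta([*(C+yb*by+0*bx),z],a))
E
```

```text
[0.50436645 0.18223628 0.13674703] 0.001672631855538529 4.37838368830712e-05 0.13897517908180146
0.182 0.2 [-0.027  1.75   0.357 -0.006]
0.182 0.13 [-1.990e-01  1.707e+00  7.355e+00 -6.000e-03]
0.15 0.13 [-1.800e-01  4.907e+00  7.375e+00 -6.000e-03]
0.13 0.13 [-1.680e-01  6.907e+00  7.388e+00 -6.000e-03]
```

Request:
apply_moves(
  deltas=[
    [[-0.1,0.5,2,0,0],[-0.1,1,5,0,0],[-0.1,1.7,8.1,0,0],[-0.15,1.7,8.1,0,0],[-0.15,2.5,8.1,0,0],[-0.15,3.2,8.1,0,0],[-0.15,3.9,8.1,0,0],[-0.15,4.5,8.1,0,0],[-0.15,5.1,8.1,0,0],[-0.15,5.6,8.1,0,0]],
  ],
)

```text
time_s: 10.35
eef_pos: [0.5047, 0.186, 0.1235]
orientation: [0.997, 0.081, 0.013, 0.002]
wrist_force: [0.6, 2.8, 0.3]
finger_gap: 0.001
```

```bash
python3 - <<'E'
from h import *
C=np.array([.5275,.0452]);a=np.radians(9.6);bx=np.array([np.cos(a),np.sin(a)]);by=np.array([-np.sin(a),np.cos(a)])
o,p,M=tool(); print(p,bx@(p[:2]-C),by@(p[:2]-C),o["wrist_force"],delta([*(C+.1157*by),.122],a))
E
python3 - <<'E'
from h import *
s=snapshot("side"); f=s["frame"]; cv2.imwrite("pics/s4.png",cv2.resize(f[130:320,190:420],None,fx=3.2,fy=3.1))
E
```

```text
[0.50472449 0.1860355  0.1234598 ] 0.0010303981082581647 0.14266148510734938 [0.55652852 2.78682072 0.33826308] [-0.09   2.696  0.159 -0.006]
```

View pics/s4.png

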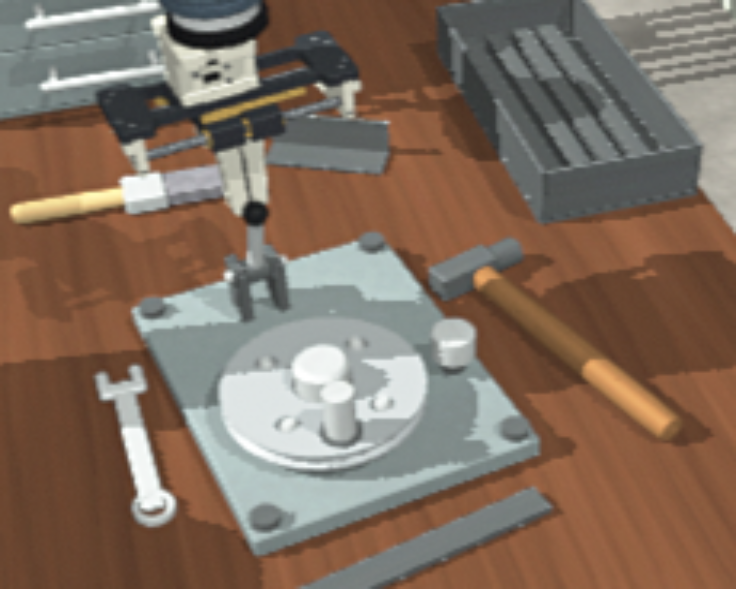

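Request:
apply_moves(
  deltas=[
    [[-0.05,0.5,0.1,0,0],[-0.1,1,0.1,0,0],[-0.1,1.5,0.1,0,0],[-0.1,2,0.1,0,0],[-0.1,2.5,0.1,0,0],[-0.1,2.8,0.1,0,0],[-0.1,2.8,0.1,0,0],[-0.1,2.3,-0.4,0,0],[-0.1,1.8,-2,0,0]],
  ],
)

```text
time_s: 11.3
eef_pos: [0.5053, 0.1672, 0.1427]
orientation: [0.997, 0.08, 0.012, 0.003]
wrist_force: [-0.4, 0.0, -0.6]
finger_gap: 0.003
```

```bash
python3 - <<'E'
from h import *
C=np.array([.5275,.0452]);a=np.radians(9.6);bx=np.array([np.cos(a),np.sin(a)]);by=np.array([-np.sin(a),np.cos(a)])
o,p,M=tool(); print(p,bx@(p[:2]-C),by@(p[:2]-C),o["wrist_force"])
S={n:snapshot(n) for n in("side","top")}
for n in S:
    s=S[n]
    for l in pinpoint("lever_knob",n)[:2]: 
        q=at_depth(s,px(l)); print(n,px(l),l["confidence"],q,by@(q[:2]-C))
for t in (.7,.85,1.,1.2,1.4,1.6): print(t,delta([*(C+(.145-.075*np.sin(t))*by),.062+.011+.075*np.cos(t)],a))
f=S["side"]["frame"]; cv2.imwrite("pics/s5.png",cv2.resize(f[130:320,190:420],None,fx=3.2,fy=3.1))
E
```

```text
[0.50525197 0.16720924 0.14271594] -0.0015891384434080897 0.12401090679249002 [-0.40032471  0.04704112 -0.59493846]
top [257.088 256.08 ] 0.43 [0.50555319 0.13768154 0.12702818] 0.09484647427283711
0.7 [ 0.004  2.738  1.366 -0.006]
0.85 [-0.013  3.536  2.158 -0.006]
1.0 [-0.034  4.206  3.06  -0.006]
1.2 [-0.066  4.876  4.399 -0.006]
1.4 [-0.103  5.266  5.844 -0.006]
1.6 [-1.440e-01  5.362e+00  7.338e+00 -6.000e-03]
```

View pics/s5.png

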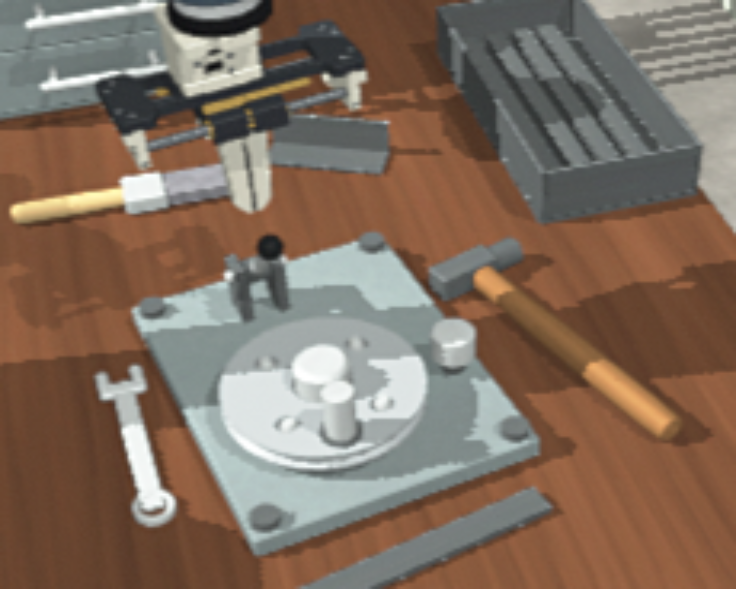

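Request:
apply_moves(
  deltas=[
    [[0,2.6,0.3,0,0],[0,2.7,1.2,0,0],[0,3.3,2.2,0,0],[0,3.7,2.7,0,0],[0,4,3.2,0,0],[0,4.3,3.7,0,0],[-0.05,4.6,4.3,0,0],[-0.1,4.8,4.9,0,0],[-0.1,5,5.5,0,0],[-0.1,5.1,6,0,0]],
  ],
)

```text
time_s: 12.5
eef_pos: [0.5148, 0.117, 0.0832]
orientation: [0.997, 0.081, 0.013, 0.002]
wrist_force: [0.2, -2.0, 1.8]
finger_gap: 0.005
```

```bash
python3 - <<'E'
from h import *
C=np.array([.5275,.0452]);a=np.radians(9.6);bx=np.array([np.cos(a),np.sin(a)]);by=np.array([-np.sin(a),np.cos(a)])
o,p,M=tool(); print(p,bx@(p[:2]-C),by@(p[:2]-C),o["wrist_force"])
for z in (.076,.073,.072,.071): print(z,delta([*(C+.072*by),z],a))
f=snapshot("side")["frame"]; cv2.imwrite("pics/s6.png",cv2.resize(f[130:320,190:420],None,fx=3.2,fy=3.1))
E
```

```text
[0.51482968 0.11699209 0.08322368] -0.0005202111569511108 0.07289973346014852 [ 0.19284717 -2.02286495  1.83166481]
0.076 [ 0.034  0.085  0.724 -0.006]
0.073 [ 0.026  0.083  1.024 -0.006]
0.072 [ 0.023  0.082  1.124 -0.006]
0.071 [ 0.021  0.082  1.224 -0.006]
```

View pics/s6.png

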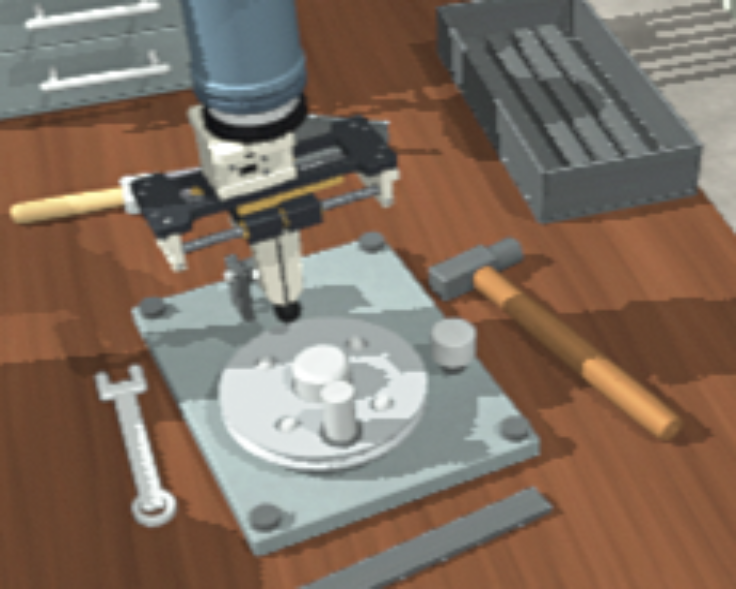

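Tip on the knob, nearly down (crop pixel 288,312). Press gently to the rim.

Request:
apply_moves(
  deltas=[
    [[0,0.05,0.3,0,0],[0,0.1,0.6,0,0],[0,0.1,0.8,0,0],[0,0.1,0.9,0,0],[0,0.1,1,0,0],[0,0.1,1.05,0,0]],
  ],
)

```text
time_s: 13.15
eef_pos: [0.5147, 0.116, 0.072]
orientation: [0.997, 0.081, 0.013, 0.002]
wrist_force: [0.3, -1.0, 2.0]
finger_gap: 0.006
```

Request:
apply_moves(
  deltas=[
    [[0,0,0.05,0,0],[0,0,0.1,0,0],[0,0,0.1,0,0]],
  ],
)

```text
time_s: 13.45
eef_pos: [0.5148, 0.116, 0.0716]
orientation: [0.997, 0.081, 0.013, 0.002]
wrist_force: [-1.4, -2.2, 4.8]
finger_gap: 0.006
```

Request:
apply_moves(
  deltas=[
    [[0,0,0.1,0,0],[0,0,0.15,0,0],[0,0,0.15,0,0]],
  ],
)

```text
time_s: 13.75
eef_pos: [0.5148, 0.1159, 0.0713]
orientation: [0.997, 0.081, 0.013, 0.002]
wrist_force: [-4.1, -2.5, 11.8]
finger_gap: 0.002
```

Request:
apply_moves(
  deltas=[
    [[0,0,-0.5,0,0],[0,0,-2,0,0],[0,0,-6,0,0],[0,0,-10,0,0],[0,0,-14,0,0],[-8,-15,-14,0,0],[-8,-15,-14,0,0],[-8,-15,-14,0,0],[-8,-15,-14,0,0],[-8,-15,-14,0,0]],
  ],
)

```text
time_s: 14.75
eef_pos: [0.4059, 0.2535, 0.2083]
orientation: [0.996, 0.083, 0.013, 0.002]
wrist_force: [-0.1, -0.7, -0.7]
finger_gap: 0.006
```

```bash
python3 flat.py b; python3 - <<'E'
from h import *
C=np.array([.5275,.0452]);a=np.radians(9.6);by=np.array([-np.sin(a),np.cos(a)])
for n in("side","top"):
    s=snapshot(n); q=proj(s,[*(C+.07*by),.062]); print(n,"expected knob px",q,at_depth(s,q))
E
```

```text
side 1474 plane slopes deg [-0.1393 -0.0825] z 0.050592511752320324 std 0.001513240587586784
 pin 74 [ 0.5265 -0.0174  0.0945]
lever_knob [429.824 410.4  ] 0.56 [ 0.6654 -0.434   0.0704] bed 0.05609523286439731 -0.4954613932774156
lever_knob [278.72  232.416] 0.48 [0.5121 0.1063 0.0704] bed -0.00497932445461766 0.062781958996348
pin_top [298.496 254.016] 0.65 [ 0.5365 -0.0113  0.0953] bed -0.0005657133223115659 -0.05723982738298094
pin_top [289.408 267.6  ] 0.49 [ 0.5128 -0.0067  0.0531] bed -0.023143656768200856 -0.04875357351797718
lever_pivot [268.672 212.688] 0.55 [0.5026 0.1905 0.0728] bed -0.0002987515636659255 0.14738472151932588
top 2349 plane slopes deg [-0.0517 -0.1789] z 0.05034063135476095 std 0.002372190365415607
 pin 83 [ 0.5264 -0.0135  0.0949]
lever_knob [272.128 254.784] 0.58 [0.5128 0.1097 0.0702] bed -0.0037508805136516584 0.06604358367761741
pin_top [324.224 247.776] 0.91 [ 0.5267 -0.0141  0.0945] bed -0.010632400346848495 -0.05831664424012987
pin_top [362.496 236.496] 0.52 [ 0.5624 -0.1091  0.0072] bed 0.008689214663695113 -0.15792288188680897
lever_pivot [242.496 258.   ] 0.64 [0.5052 0.18   0.0724] bed 0.0004605485881284011 0.13668114576854734
[0.4087 0.2506 0.208 ] 15.15
side expected knob px [279.78749666 232.67097625] [0.51460605 0.10520186 0.06981381]
top expected knob px [270.62217851 253.78589162] [0.51511405 0.11321521 0.07097721]
```

View pics/side_b.png

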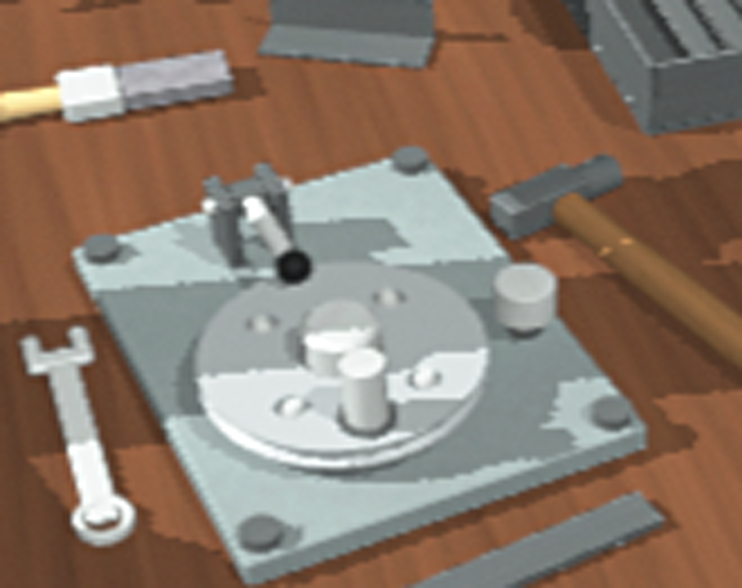

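View pics/top_b.png

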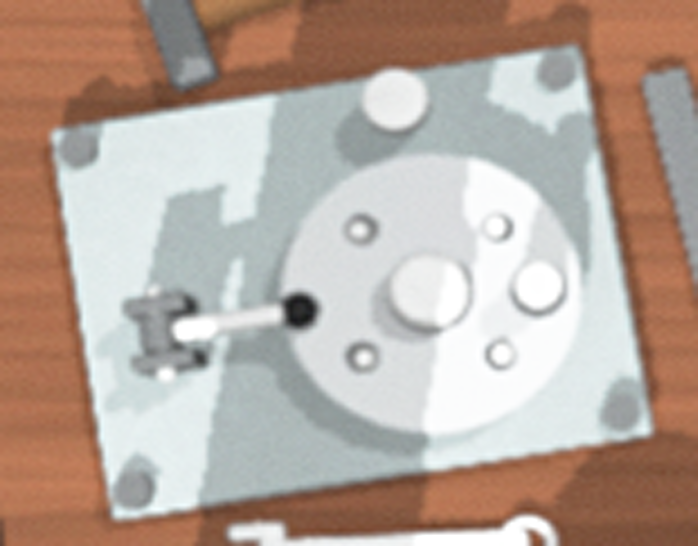

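Both views show the wheel flat at its seated height, with the studs showing in its holes. The knob is on the rim where it is expected (side crop 293,266; top crop 300,310), and the tools have not moved.

```bash
python3 -c "
from rig import *
print(job_done())"
```

```text
the job is handed in; nothing more can be done
None
```

The wheel is seated flat on its studs and the hold-down lever is down on its rim. I handed the job in at about 15 s; it reports no verdict.

**Wheel:** I straddled the pin with half-open fingers and pushed it slowly clockwise, at about 0.2 rad/s, until the wheel dropped. In the last few rows, after the drop, the finger was still pushing against the stopped wheel. The wrist read about 24 N (21 N sideways), more than the 5–15 N turning push, and I backed off straight away.

**Lever:** I swung it over from behind the knob with closed fingers, then pressed it down from above. At the bottom it stopped moving while the force rose to 12 N, so I took it as fully down.

**Last checks:**

| Check | Measured | Expected |
|---|---|---|
| Wheel top height | 50.3–50.6 mm | 50 mm |
| Wheel tilt | under 0.2° | flat |
| Pin top height | about 95 mm | 95 mm |
| Knob top where it was pressed down | 71 mm | 73 mm, within the 2 mm calibration |

All four studs show in the wheel's holes, and the knob lies at its expected place in both views. Nearby tools and stock looked undisturbed, and the gripper is well clear of everything.

Some network detections were wrong: one put the knob on the oil can and one put the pin top beside the wheel. I dropped those after comparing them with the depth readings and the pictures.

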